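# Move the charged battery from the charger to the helmet blower

### The job

The welding helmet's blower unit needs its battery. Press the battery pack in the charger down until its push-push catch lets go and it pops up, lift it out, put it into the empty bay of the blower unit and press it down until the catch holds it there. Press by feel, only until you meet the stop, and never force it down hard; leave everything else on the bench where it is.

Things in the scene. Friction and masses are not known exactly. Their poses are not given: they have to be found in the camera images.
- pack: the battery pack, a grey upright box with ribs near its top, 60 mm (its x) by 40 mm (its y) by 70 mm tall (its z), edges rounded, about 0.3 kg. Origin at the centre of its underside. At the start it stands in the charger's bay, latched, its top 5 to 9 mm above the rim. It fits either bay either way round (a half turn about z is the same)
- charger: the battery charger, a black desk unit fixed to the bench, 148 mm long (x), 92 mm wide (y). Origin on the vertical axis of its one bay, at bench height; z up; its lower supply part, 67 mm high, lies to +x. The bay opens upward; its block measures 98 x 66 mm outside and nothing is higher than its rim
- blower: the blower unit of the air-fed welding helmet, a grey box lying on its back, fixed to the bench: 250 mm long (x) with its hose socket, 171 mm wide (y), 68 mm high, with a round black inlet grille (79 mm high, centred 103 mm to +x) and at its -x end a raised black collar, 102 x 72 mm, round its empty battery bay. Origin on the bay's vertical axis at bench height; z up
- charger_bay (a point): centre of the mouth of the charger's bay, at rim height, 85 mm above the bench; x, y as the charger. The bay is 62.4 mm (x) by 42.4 mm (y): 1.2 mm play on each side of the pack; the rim is flat, with a 45 degree lead-in 4 mm deep and 4 mm wide
- blower_bay (a point): centre of the mouth of the blower's bay, at rim height, 85 mm above the bench; x, y as the blower. The same bay: 62.4 mm (x) by 42.4 mm (y), 1.2 mm play on each side of the pack, flat rim, 45 degree lead-in 4 mm deep and 4 mm wide
- charger_stroke (a joint): how far the charger's tray is pressed down (m): 0 popped up, 0.023 to 0.026 when held by the catch (as at the start). Pressing the held pack about 5 mm farther, to a hard stop, lets the catch go; when you then let it rise, a spring lifts tray and pack to 0, where the pack's top stands 32 mm above the rim
- blower_stroke (a joint): how far the blower's tray is pressed down (m): 0 popped up (as at the start; the pack then stands 32 mm above the rim). Pressed to the hard stop and let go, it comes back 4 to 5 mm and is held by the catch; let go sooner it springs back to 0; pressed to the stop again it is released. The stop lies anywhere from 0.026 to 0.0325, found only by feel
- blower_pawl (a joint): sideways place (m) of the catch's small follower pin inside the blower, unseen: about 0 at the start and while the tray goes down, 0.0046 when it lies in its notch and the catch holds the tray safely. From 0.001 to 0.003 with the tray down, the pack was not pressed right to the stop and hangs half caught: press it to the stop
- charger_tray: the spring tray that carries the pack in the charger's bay, a 60 x 40 mm plate; origin at the centre of its upper face. Spring 7 N (popped up) to 10 N (at the stop); the pack's own 3 N helps. So pressing takes 4 N at first, 7 to 9 N as the catch moves in the last 3 mm, then the force rises steeply at the stop: 13 to 18 N there is right, over 40 N on the tray is too hard
- blower_tray: the spring tray that will carry the pack in the blower's bay, 47 mm above the bench when popped up; origin at the centre of its upper face. Same plate and spring as the charger's: 4 N at first, 7 to 9 N in the last 3 mm as the catch moves, then a steep rise at the stop, where 13 to 18 N is right and over 40 N too hard
- brush: bystander, to be left where it is: a flat hand brush, wooden handle, about 200 mm long
- hammer: bystander, to be left where it is: a soft-faced hammer with a wooden handle, 310 mm long
- magnet_square: bystander, to be left where it is: a flat triangular welding magnet, 90 mm sides, 16 mm thick
- gas_cup: bystander, to be left where it is: a white ceramic TIG gas cup, 26 mm across and 46 mm tall, standing beside the charger
- hose_plug: bystander, to be left where it is: a round black rubber plug, 44 mm across and 26 mm tall, lying in front of the blower unit
- tape_measure: bystander, to be left where it is: a tape measure, 70 x 38 x 62 mm
- end_can: bystander, to be left where it is: a stainless exhaust end can standing on end, 90 mm across and 170 mm tall
Mind the look-alikes: they are no part of the job. What is shaped like the charger but green is not meant.

How it is judged:
By the outcome, as a careful person would: the job done as asked, in the order asked, and still so for the second after the job is handed in, with the robot touching nothing.
It also fails if it takes over 58 s, if anything falls off the work surface, if the arm or the gripper's body presses on something with over 40 N, if the wrist force passes 120 N, or if a joint passes its speed limit or range.

### The arm

A 6-joint arm with a two-finger parallel gripper is mounted at the origin on the work surface. World frame = base frame: x ahead of the robot, y to its left, z up, the work surface at z = 0. Lengths are in m, angles in degrees, forces in N, time in s.
With the tool pointing down it reaches from about 0.35 to 0.875 m from the base axis. Payload 4.2 kg.
Tool frame: the origin (TCP) lies where the fingers leave the gripper's body, on its centre line; the fingertips stand 70 mm ahead of it and the grasp point (between the pads) lies 51 mm ahead of it; z points along the fingers, y is the direction in which the jaws open and shut (so a half turn about z gives the same grasp; the last joint's range is limited). The gripper opens to 87 mm and grips with 3 to 60 N. Pads are 19 mm wide; open, the fingers measure 117 mm over their backs; the gripper's body (75 mm by 190 mm) begins 51 mm behind the grasp point.
Start: joints at [85.634, 22.042, 0.453, 0, -68.411, -14.817], TCP at [0.205, 0.59, 0.292] pointing down, gripper open.
Joint ranges: [-179.83, 179.83], [-69.29, 118.12], [-61.27, 80.66], [-181.25, 117.63], [-171.15, -9.14], [-177.46, 177.46]. Speed limits (degrees/s): [159.86, 159.86, 180, 180, 180, 180].

### API

Orientations are given as a 3x3 rotation matrix whose columns are the frame's x, y, z axes.
In Python, from station import sense, capture, camera_model, finish_job gives the robot as it stands.
- The arm moves only by the shell command python3 -m inch 'ROWS'. ROWS is JSON, a list of rows, each an object with "hand": the closure, from 0 (fully open) to 1 (shut); "slide": the shift along the world's x, y, z in cm, a list of three; "yaw": the turn about the world's z in rad. A call has 1 to 10 rows; each row is the pose to reach, as a shift and turn from the pose commanded when the call began; what a row does not reach only later rows make up. A row lasts 1/8 s, in which the tool goes at most 62.5 mm and 10.7 degrees, less where a joint would pass 70% of its speed; a pose out of reach is approached as far as the arm can. A call with a gripper value outside its range is refused whole. The fingers move at their own pace and stop on an object; the grip force is fixed at half the most. Time passes only in rows, so rows that repeat a pose let the fingers close. It gives the time, the measured TCP pose, the force and the opening at its end, in the units of the state.
- sense(): the state, without advancing time (a new reading comes with each control period).
- capture(name): name is "side" or "top"; returns the picture (400x640x3 uint8, blue, green, red); there is no depth.
- camera_model(name): a dict with "mtx" (3x3 intrinsics, pixels), "xyz" and "orientation" of the camera in the world. Camera axes: x right, y up, looking along -z (the intrinsics and any distortion apply to the point x, -y, -z); pixel columns grow to the right and rows downward; lengths in m; the calibration is good to about 2 mm. A picture is of the moment at which its call begins. camera_model takes no time and is no camera call.
- finish_job(): hands the job in, once; it reports no verdict.
The state is a dict: "time_s": time; "joints": joint angles; "joint_velocities": joint speeds; "effort": joint torques, N m; "tcp_pos": TCP position; "ee_rot": TCP orientation; "wrist_force": force on the tool from outside, world axes, zero at the start; "moment": the same for the moment, N m; "gripper_width": opening from 0.0 (shut) to 1.0 (fully open).
Only numpy, scipy, OpenCV 4.12 (cv2) and the standard library are available. Lean on these libraries where they do the work, as an engineer would, in place of code of your own. Each camera call takes 0.05 s, during which the arm holds its last target. There are 200 camera calls.

## Working session

There is one attempt and no reset: what is moved stays moved. The work goes in short steps, Python scripts to look and compute and a shell command to move; the robot and the scene stay as the last step left them, time stands still between calls to the robot, and variables do not carry over. Pictures are saved under pics/ and viewed, about 8 in all and at most 12, crops included, and the job is handed in when it is done.

```bash
mkdir -p pics; ls
python3 - <<'E'
from station import *
import cv2,numpy as np
for n in("top","side"):
    im=capture(n);cv2.imwrite(f"pics/{n}0.png",im)
    m=camera_model(n);print(n,np.round(m["mtx"],1).tolist(),np.round(m["xyz"],3),np.round(m["orientation"],3).tolist(),[k for k in m])
s=sense();print(s)
E
```

```text
pics
top [[365.0, 0.0, 316.7], [0.0, 365.0, 200.7], [0.0, 0.0, 1.0]] [ 0.352 -0.008  1.204] [[0.005, 0.997, -0.083], [-1.0, 0.003, -0.023], [-0.023, 0.083, 0.996]] ['mtx', 'xyz', 'orientation']
side [[519.8, 0.0, 319.9], [0.0, 519.8, 205.1], [0.0, 0.0, 1.0]] [-0.531 -1.034  0.878] [[0.74, 0.315, -0.594], [-0.672, 0.379, -0.637], [0.024, 0.87, 0.492]] ['mtx', 'xyz', 'orientation']
{'time_s': 0.1, 'joints': array([ 8.56337093e+01,  2.20873255e+01,  3.87391604e-01, -2.32366037e-02,
       -6.84124106e+01, -1.48153157e+01]), 'joint_velocities': array([ 0.00435206, -0.20267984,  0.16926434,  0.04676854,  0.01705966,
        0.06138838]), 'effort': array([-5.59729251e-04, -3.91687524e+01,  1.87936020e+01,  4.23195764e+00,
        1.34506155e-02, -7.77788978e-05]), 'tcp_pos': array([0.20521847, 0.58992175, 0.29126255]), 'ee_rot': array([[ 9.44432775e-01, -3.28704209e-01, -5.25290268e-04],
       [-3.28704600e-01, -9.44430821e-01, -1.92635015e-03],
       [ 1.37099084e-04,  1.99197355e-03, -9.99998007e-01]]), 'wrist_force': array([-0.81050561, -0.25137154,  1.0424493 ]), 'moment': array([-0.01465669, -0.0071785 , -0.0239057 ]), 'gripper_width': 1.0006069239816433}
```

View pics/top0.png

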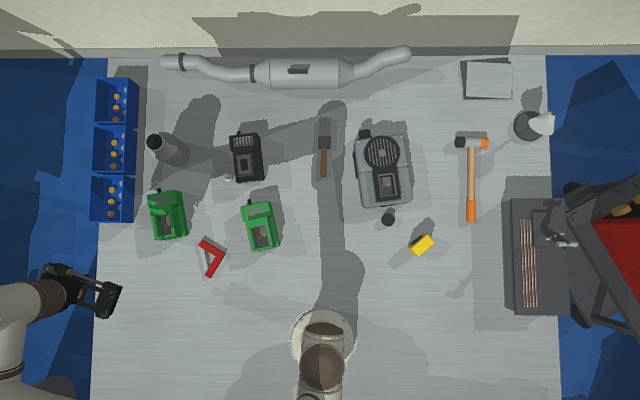

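View pics/side0.png

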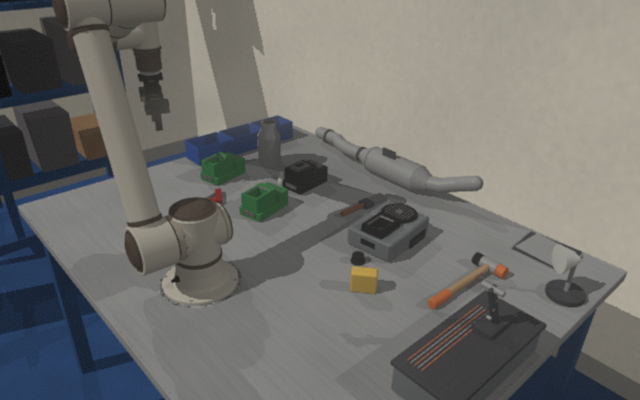

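The top view shows a black charger at about (246,157), two green look-alikes at (168,215) and (261,225), and the blower at (384,170). Only the black one fits the description, so I'll confirm it in one enlarged crop with the blower.

Run:
```python
import cv2,numpy as np
t=cv2.imread("pics/top0.png")
def g(i):return np.clip(255*(i/255.)**.55,0,255).astype('uint8')
a=cv2.resize(g(t[120:195,215:285]),None,fx=5.7,fy=5.7,interpolation=cv2.INTER_CUBIC)
b=cv2.resize(g(t[120:225,345:423]),None,fx=5,fy=5,interpolation=cv2.INTER_CUBIC)
o=np.zeros((525,800,3),'uint8');o[:a.shape[0],:a.shape[1]]=a;o[:b.shape[0],405:405+b.shape[1]]=b
cv2.imwrite("pics/crop1.png",o);print(a.shape,b.shape)
```

```text
(428, 399, 3) (525, 390, 3)
```

View pics/crop1.png

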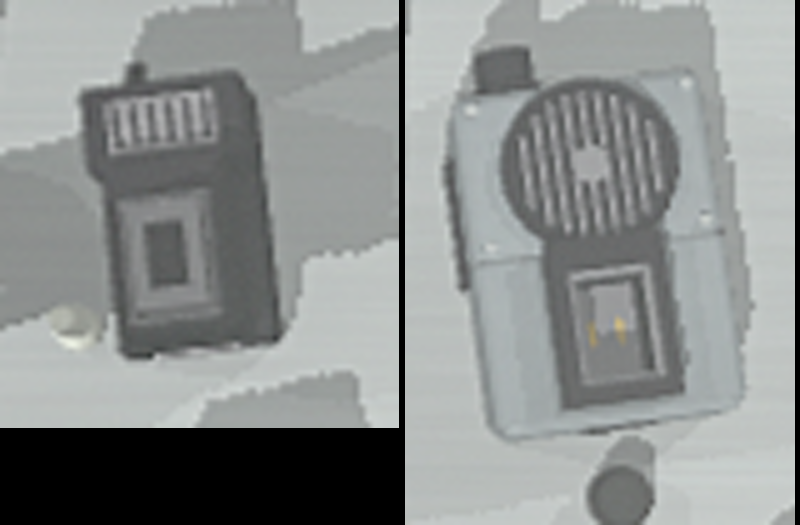

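Confirmed: the black unit at (246,157) holds the grey pack, its bay below the ribbed supply part. The blower's empty bay has a light lead-in ring near (384,185). The gas cup is at about (228,177). Next I'll measure both mouths and bodies.

```bash
cat > h.py <<'E'
import cv2,numpy as np
from station import *
def cast(n,uv,z):
    m=camera_model(n);K=np.array(m["mtx"]);R=np.array(m["orientation"]);c=np.array(m["xyz"])
    p=np.c_[np.array(uv,float).reshape(-1,2),np.ones(len(np.array(uv).reshape(-1,2)))]@np.linalg.inv(K).T
    d=(p*[1,-1,-1])@R.T
    return c+d*((z-c[2])/d[:,2])[:,None]
def proj(n,X):
    m=camera_model(n);R=np.array(m["orientation"]);p=(np.array(X)-m["xyz"])@R*[1,-1,-1]
    q=p@np.array(m["mtx"]).T;return q[:,:2]/q[:,2:]
def blobs(im,x0,x1,y0,y1,lo,hi,z,amin=100,n="top",close=0):
    S=8;g=cv2.resize(cv2.cvtColor(im,cv2.COLOR_BGR2GRAY)[y0:y1,x0:x1],None,fx=S,fy=S,interpolation=cv2.INTER_CUBIC)
    b=((g>=lo)&(g<=hi)).astype('uint8')
    if close:b=cv2.morphologyEx(b,cv2.MORPH_CLOSE,np.ones((close,close)))
    for c in cv2.findContours(b,cv2.RETR_EXTERNAL,cv2.CHAIN_APPROX_NONE)[0]:
        a=cv2.contourArea(c)/S/S
        if a<amin: continue
        uv=(c.reshape(-1,2)+.5)/S-.5+[x0,y0]
        W=cast(n,uv,z);(cx,cy),(w,h),th=cv2.minAreaRect((W[:,:2]*1000).astype('float32'))
        print("area",round(a),"px",uv.mean(0).round(1),"ctr mm",round(cx,1),round(cy,1),"size",round(w,1),round(h,1),"ang",round(th,1))
E
python3 - <<'E'
from h import *
t=cv2.imread("pics/top0.png");g=cv2.cvtColor(t,cv2.COLOR_BGR2GRAY)
print(g[148:182:2,228:266]);print(g[170:200:2,370:402])
E
```

```text
[[101  87  52  41  46  45  45  43  42  43  42  44  43  46  45  45  46  49
   46  46  48  47  48  47  44  41  41  39  40  41  39  39  34  86 107 107
  104 106]
 [ 98 101  70  42  37  43  47  44  47  44  46  45  48  44  47  46  47  47
   47  47  44  42  44  43  43  44  41  40  40  40  42  41  36  83 106 105
  104 104]
 [102 101 104 105  76  47  43  46  44  46  46  45  45  46  42  42  40  40
   41  39  41  38  41  41  41  42  42  41  42  42  43  43  37  49 103 109
  105 106]
 [ 90 100 102 104  94  54  43  43  43  49  48  48  55  57  65  62  65  59
   65  64  72  69  63  57  43  43  41  41  41  42  43  41  40  37 103 109
  106 106]
 [ 88  87  98 103 106  57  33  53  77  80  81  80  81  81  82  85  83  82
   84  83  85  76  64  58  44  42  43  40  42  43  44  43  39  33 105 108
  106 105]
 [ 93  92  92  93 100  62  38  44  58  80  81  83  84  88  77  75  66  64
   63  81  85  84  53  61  46  41  43  40  41  42  44  42  42  33  65 102
  105 103]
 [ 90  91  91  93  96  70  41  34  61  68  80  87  48  35  39  40  40  39
   34  70  85  84  62  64  52  43  44  42  41  42  43  43  42  37  62 10
[... 2899 characters left out ...]
3  72 113  67  51  50  62  84 125]
 [118 118 121 112  96  56  50  54  51  58  85  77  74  73  75  74  75  73
   74  74  76  79  55  45  55 110  76  52  50  50  83  91]
 [118 120 119 117 102  58  47  53  53  51  90  78  73  74  74  73  74  75
   74  75  74  76  62  46  39 109  90  57  52  49  72  82]
 [120 118 116 120 107  68  49  53  52  50  81  85  74  75  73  72  75  74
   73  75  76  79  82  75  69  83 105  68  51  51  56 123]
 [118 119 117 121 108  80  48  51  56  53  71  89  87  79  79  71  72  64
   65  60  61  56  56  55  55  55  54  52  54  52  61 121]
 [117 118 115 117 112  98  58  49  54  54  52  53  53  52  53  54  53  56
   54  52  53  52  53  53  51  48  47  46  50  60  64 116]]
```

Run:
```python
from h import *
t=cv2.imread("pics/top0.png")
for th in(50,54,58): print("charger ring",th);blobs(t,233,262,149,181,th,255,.085,60,close=9)
for th in(74,79): print("pack top",th);blobs(t,233,262,149,181,th,255,.092,60,close=60)
for th in(58,62,66): print("blower ring",th);blobs(t,373,402,171,201,th,255,.085,60,close=25)
```

```text
charger ring 50
area 371 px [244.3 164.7] ctr mm 556.5 243.9 size 73.8 53.2 ang 7.3
charger ring 54
area 352 px [244.4 164.7] ctr mm 556.7 244.1 size 72.5 52.3 ang 7.6
charger ring 58
area 331 px [244.4 164.7] ctr mm 556.8 244.3 size 71.3 51.1 ang 7.6
pack top 74
area 346 px [240.3 166.8] ctr mm 547.2 249.6 size 80.8 58.4 ang 1.6
pack top 79
area 329 px [240.  166.8] ctr mm 546.8 250.1 size 80.1 57.1 ang 1.4
blower ring 58
area 637 px [390.5 185.4] ctr mm 492.5 -204.8 size 92.5 77.0 ang 0.1
blower ring 62
area 577 px [391.6 187.5] ctr mm 492.5 -205.2 size 92.5 76.2 ang 0.1
blower ring 66
area 562 px [391.7 187.7] ctr mm 492.5 -205.4 size 92.4 75.8 ang 0.2
```

Run:
```python
from h import *
t=cv2.imread("pics/top0.png")
q=np.array([[375,171],[396,169],[400.5,198],[378.5,200.5]])
m=np.zeros(t.shape[:2],'uint8');cv2.fillPoly(m,[q.round().astype('int32')],1);u=t.copy();u[m==0]=45
for th in(60,64,68): print("blower ring",th);blobs(u,368,406,165,204,th,255,.085,200,close=13)
# side-view check: project expected mouth corners in each
def corners(cx,cy,a,l,w,z):
    a=np.radians(a);c,s=np.cos(a),np.sin(a)
    return np.array([[cx+c*i*l/2-s*j*w/2,cy+s*i*l/2+c*j*w/2,z] for i,j in((1,1),(1,-1),(-1,-1),(-1,1))])
s=cv2.imread("pics/side0.png");s=np.clip(255*(s/255.)**.6,0,255).astype('uint8')
S=6;o=[]
for C,x0,y0 in(((556.7,244.1,7.6),270,145),((502,-208,7.5),345,190)):
    im=cv2.resize(s[y0:y0+85,x0:x0+65],None,fx=S,fy=S,interpolation=cv2.INTER_CUBIC)
    p=proj("side",corners(C[0]/1e3,C[1]/1e3,C[2],.0704,.0504,.085))
    cv2.polylines(im,[(((p-[x0,y0])+.5)*S).astype('int32')],True,(0,0,255),1);o.append(im)
cv2.imwrite("pics/side1.png",np.hstack(o))
```

```text
blower ring 60
area 410 px [386.9 184.5] ctr mm 495.5 -198.1 size 74.4 55.2 ang 7.9
blower ring 64
area 399 px [386.9 184.5] ctr mm 495.7 -198.1 size 73.2 54.0 ang 7.7
blower ring 68
area 388 px [386.9 184.5] ctr mm 496.0 -198.1 size 72.3 53.1 ang 7.7
```

View pics/side1.png

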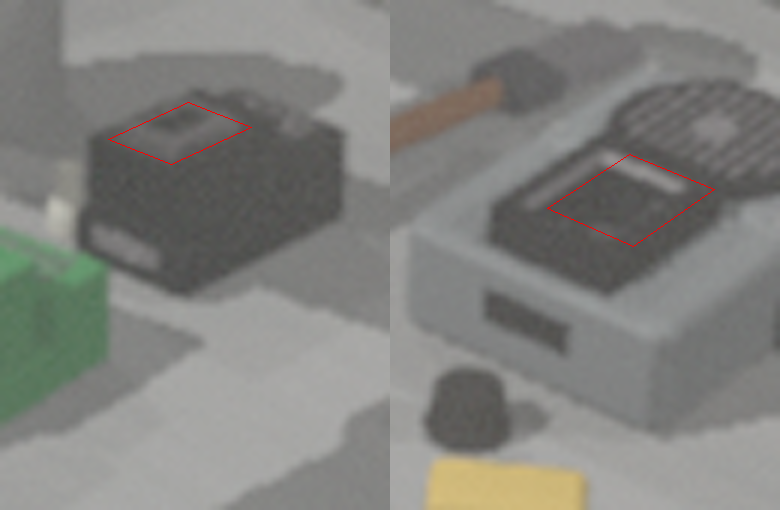

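The side view agrees with the charger mouth. The blower outline drawn there was only my first guess; the measured value lies to its left, as the picture requires. The mouths are charger (556.7, 244.1) yaw 7.6° and blower (495.8, −198.1) yaw 7.7°. I'll move above the charger with closed fingers, jaws along the pack's y, so a yaw of +0.468 rad.

```bash
python3 -m inch '[{"hand":1,"slide":[4.4,-4.3,0],"yaw":0.06},{"hand":1,"slide":[8.8,-8.6,0],"yaw":0.12},{"hand":1,"slide":[13.2,-13,0],"yaw":0.18},{"hand":1,"slide":[17.6,-17.3,0],"yaw":0.24},{"hand":1,"slide":[22,-21.6,0],"yaw":0.3},{"hand":1,"slide":[26.4,-26,0],"yaw":0.36},{"hand":1,"slide":[30.8,-30.3,0],"yaw":0.42},{"hand":1,"slide":[35.2,-34.6,-3],"yaw":0.468},{"hand":1,"slide":[35.2,-34.6,-7],"yaw":0.468},{"hand":1,"slide":[35.2,-34.6,-9],"yaw":0.468}]'
python3 -m inch '[{"hand":1,"slide":[0,0,-1],"yaw":0},{"hand":1,"slide":[0,0,-2],"yaw":0},{"hand":1,"slide":[0,0,-2.5],"yaw":0},{"hand":1,"slide":[0,0,-2.5],"yaw":0}]'; python3 -c "
from station import *;s=sense();print(s['ee_rot'][:,1],s['wrist_force'])"
```

```text
time_s: 1.35
tcp_pos: [0.5568, 0.2422, 0.1989]
ee_rot: [[0.992, 0.13, -0.005], [0.13, -0.992, -0.003], [-0.005, 0.002, -1.0]]
wrist_force: [0.5, 0.2, 0.6]
gripper_width: 0.017
time_s: 1.85
tcp_pos: [0.5573, 0.2446, 0.1775]
ee_rot: [[0.991, 0.133, 0.0], [0.133, -0.991, 0.0], [0.0, -0.0, -1.0]]
wrist_force: [-0.1, 0.4, 0.2]
gripper_width: 0.002
[ 1.33282952e-01 -9.91078016e-01 -1.47157783e-04] [-0.05672615  0.39763631  0.2044406 ]
```

```bash
python3 -m inch '[{"hand":1,"slide":[0,0,-0.7],"yaw":0},{"hand":1,"slide":[0,0,-1.1],"yaw":0},{"hand":1,"slide":[0,0,-1.3],"yaw":0},{"hand":1,"slide":[0,0,-1.3],"yaw":0}]'|grep -E 'tcp|wrist'
python3 -m inch '[{"hand":1,"slide":[0,0,-0.15],"yaw":0},{"hand":1,"slide":[0,0,-0.3],"yaw":0},{"hand":1,"slide":[0,0,-0.3],"yaw":0}]'|grep -E 'tcp|wrist'
python3 -m inch '[{"hand":1,"slide":[0,0,-0.1],"yaw":0},{"hand":1,"slide":[0,0,-0.2],"yaw":0},{"hand":1,"slide":[0,0,-0.2],"yaw":0}]'|grep -E 'tcp|wrist'
```

```text
tcp_pos: [0.5573, 0.2443, 0.1641]
wrist_force: [-0.1, 0.6, -0.1]
tcp_pos: [0.5573, 0.2443, 0.1619]
wrist_force: [-2.0, 0.5, 3.7]
tcp_pos: [0.5573, 0.2443, 0.1601]
wrist_force: [-2.5, -1.4, 6.5]
```

```bash
python3 -m inch '[{"hand":1,"slide":[0,0,-0.1],"yaw":0},{"hand":1,"slide":[0,0,-0.2],"yaw":0},{"hand":1,"slide":[0,0,-0.2],"yaw":0}]'|grep -E 'tcp|wrist'
python3 -m inch '[{"hand":1,"slide":[0,0,-0.1],"yaw":0},{"hand":1,"slide":[0,0,-0.1],"yaw":0}]'|grep -E 'tcp|wrist'
```

```text
tcp_pos: [0.5573, 0.2443, 0.1583]
wrist_force: [-2.2, -0.9, 6.7]
tcp_pos: [0.5573, 0.2443, 0.1574]
wrist_force: [-2.5, -0.8, 6.6]
```

```bash
python3 -m inch '[{"hand":1,"slide":[0,0,-0.1],"yaw":0},{"hand":1,"slide":[0,0,-0.1],"yaw":0}]'|grep -E 'tcp|wrist'
```

```text
tcp_pos: [0.5573, 0.2443, 0.1566]
wrist_force: [-2.5, -0.7, 8.6]
```

```bash
python3 -m inch '[{"hand":1,"slide":[0,0,-0.05],"yaw":0},{"hand":1,"slide":[0,0,-0.05],"yaw":0}]'|grep -E 'tcp|wrist'
```

```text
tcp_pos: [0.5574, 0.2443, 0.1566]
wrist_force: [-3.6, -1.0, 9.7]
```

```bash
python3 -m inch '[{"hand":1,"slide":[0,0,-0.08],"yaw":0},{"hand":1,"slide":[0,0,-0.08],"yaw":0}]'|grep -E 'tcp|wrist'
```

```text
tcp_pos: [0.5574, 0.2443, 0.1564]
wrist_force: [-4.7, -1.0, 12.8]
```

```bash
python3 -m inch '[{"hand":1,"slide":[0,0,-0.06],"yaw":0},{"hand":1,"slide":[0,0,-0.06],"yaw":0}]'|grep -E 'tcp|wrist'
python3 -m inch '[{"hand":1,"slide":[0,0,0.3],"yaw":0},{"hand":1,"slide":[0,0,0.7],"yaw":0},{"hand":1,"slide":[0,0,1.2],"yaw":0},{"hand":1,"slide":[0,0,1.8],"yaw":0},{"hand":1,"slide":[0,0,1.8],"yaw":0}]'|grep -E 'tcp|wrist'
```

```text
tcp_pos: [0.5574, 0.2444, 0.1564]
wrist_force: [-6.1, -1.4, 14.9]
tcp_pos: [0.5573, 0.2443, 0.1722]
wrist_force: [-3.3, 0.1, 5.2]
```

The pack follows the finger up, still pushing with 5 N, so the catch has let go. I'll rise, open and go down to grasp it with the tips about 6 mm above the rim.

```bash
python3 -m inch '[{"hand":1,"slide":[0,0,1],"yaw":0},{"hand":1,"slide":[0,0,3],"yaw":0},{"hand":0,"slide":[0,0,5],"yaw":0},{"hand":0,"slide":[0,0,5],"yaw":0},{"hand":0,"slide":[0,0,5],"yaw":0},{"hand":0,"slide":[0,0,5],"yaw":0}]'
python3 - <<'E'
from h import *
a=capture("side");b=capture("top")
f=lambda i,x,y,w,h,s:cv2.resize(np.clip(255*(i[y:y+h,x:x+w]/255.)**.6,0,255).astype('uint8'),None,fx=s,fy=s,interpolation=cv2.INTER_CUBIC)
cv2.imwrite("pics/pop.png",np.hstack([f(a,260,100,80,110,5),f(b,205,100,80,110,5)]))
E
```

```text
time_s: 6.1
tcp_pos: [0.5569, 0.244, 0.2201]
ee_rot: [[0.991, 0.133, -0.002], [0.133, -0.991, -0.001], [-0.002, 0.001, -1.0]]
wrist_force: [0.3, -0.7, 0.1]
gripper_width: 0.373
```

View pics/pop.png

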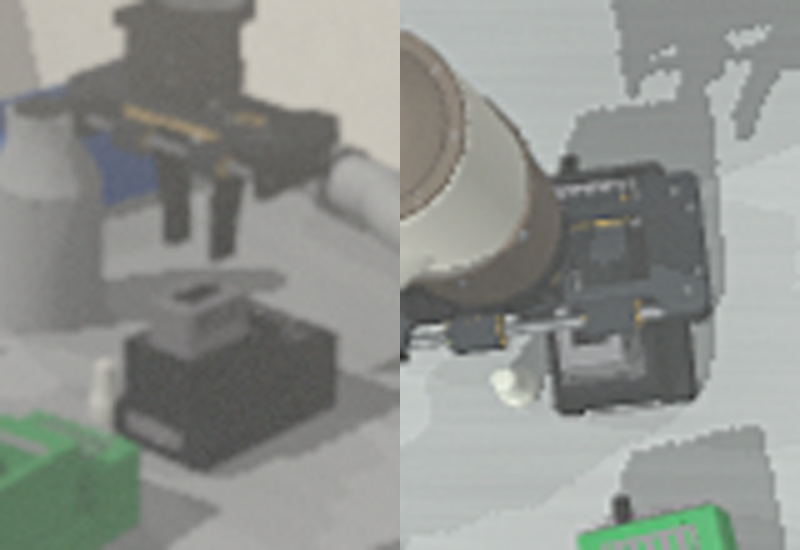

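The pack stands popped up in the charger, centred under the open fingers. I'll go down, grasp it and lift slowly.

```bash
python3 -m inch '[{"hand":0,"slide":[0,0,0],"yaw":0},{"hand":0,"slide":[0,0,0],"yaw":0},{"hand":0,"slide":[0,0,0],"yaw":0},{"hand":0,"slide":[0,0,0],"yaw":0}]'|grep grip
python3 -m inch '[{"hand":0,"slide":[0,0,-2],"yaw":0},{"hand":0,"slide":[0,0,-4],"yaw":0},{"hand":0,"slide":[0,0,-5.5],"yaw":0},{"hand":0,"slide":[0,0,-6.0],"yaw":0},{"hand":0,"slide":[0,0,-6.0],"yaw":0}]'|grep -E 'tcp|wrist|grip'
python3 -m inch '[{"hand":1,"slide":[0,0,0],"yaw":0},{"hand":1,"slide":[0,0,0],"yaw":0},{"hand":1,"slide":[0,0,0],"yaw":0},{"hand":1,"slide":[0,0,0],"yaw":0},{"hand":1,"slide":[0,0,0],"yaw":0},{"hand":1,"slide":[0,0,0],"yaw":0},{"hand":1,"slide":[0,0,0],"yaw":0},{"hand":1,"slide":[0,0,0],"yaw":0}]'
```

```text
gripper_width: 0.925
tcp_pos: [0.5575, 0.2444, 0.1614]
wrist_force: [0.2, 0.1, 0.4]
gripper_width: 1.005
time_s: 8.32
tcp_pos: [0.5573, 0.2444, 0.1614]
ee_rot: [[0.991, 0.133, 0.0], [0.133, -0.991, 0.0], [0.0, -0.0, -1.0]]
wrist_force: [-0.1, -0.9, 0.5]
gripper_width: 0.457
```

Gripped at 39.8 mm. I'll lift.

```bash
python3 -m inch '[{"hand":1,"slide":[0,0,1],"yaw":0},{"hand":1,"slide":[0,0,2.5],"yaw":0},{"hand":1,"slide":[0,0,4.5],"yaw":0},{"hand":1,"slide":[0,0,7],"yaw":0},{"hand":1,"slide":[0,0,9],"yaw":0},{"hand":1,"slide":[0,0,9],"yaw":0}]'
python3 -m inch '[{"hand":1,"slide":[-0.5,-4,0],"yaw":0},{"hand":1,"slide":[-1.2,-9,0],"yaw":0},{"hand":1,"slide":[-2,-14,0],"yaw":0},{"hand":1,"slide":[-2.7,-19,0],"yaw":0},{"hand":1,"slide":[-3.4,-24,0],"yaw":0},{"hand":1,"slide":[-4.1,-29,0],"yaw":0},{"hand":1,"slide":[-4.8,-34,0],"yaw":0},{"hand":1,"slide":[-5.5,-39,0],"yaw":0},{"hand":1,"slide":[-6.1,-44.2,0],"yaw":0},{"hand":1,"slide":[-6.1,-44.2,0],"yaw":0}]'
python3 - <<'E'
from h import *
a=capture("side");b=capture("top");cv2.imwrite("pics/s2.png",a);cv2.imwrite("pics/t2.png",b)
f=lambda i,x,y,w,h,s:cv2.resize(np.clip(255*(i[y:y+h,x:x+w]/255.)**.6,0,255).astype('uint8'),None,fx=s,fy=s,interpolation=cv2.INTER_CUBIC)
cv2.imwrite("pics/over.png",np.hstack([f(a,340,120,80,120,5),f(b,340,110,80,120,5)]))
E
```

```text
time_s: 9.07
tcp_pos: [0.5579, 0.2447, 0.254]
ee_rot: [[0.991, 0.133, 0.004], [0.133, -0.991, 0.003], [0.004, -0.002, -1.0]]
wrist_force: [0.5, -0.3, -3.5]
gripper_width: 0.455
time_s: 10.32
tcp_pos: [0.4949, -0.2005, 0.2503]
ee_rot: [[0.992, 0.127, -0.002], [0.127, -0.992, 0.0], [-0.002, -0.001, -1.0]]
wrist_force: [-0.8, 0.9, -3.7]
gripper_width: 0.459
```

View pics/over.png

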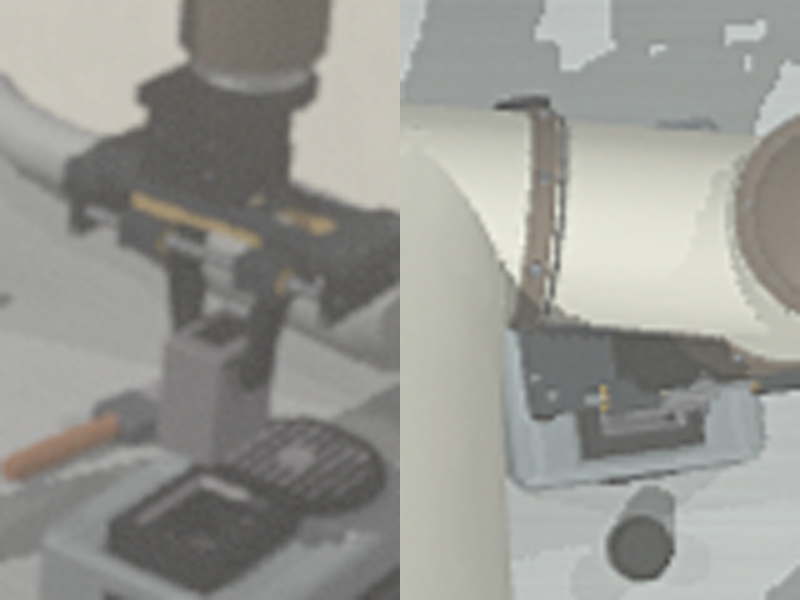

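The pack hangs upright over the bay and the mouth below is clear. I'll descend to 4 mm above the rim and check alignment there.

```bash
python3 -m inch '[{"hand":1,"slide":[0,0,-1.5],"yaw":0},{"hand":1,"slide":[0,0,-3],"yaw":0},{"hand":1,"slide":[0,0,-4.5],"yaw":0},{"hand":1,"slide":[0,0,-4.7],"yaw":0},{"hand":1,"slide":[0,0,-4.7],"yaw":0}]'
python3 - <<'E'
from h import *
a=capture("side");cv2.imwrite("pics/s3.png",a)
def corners(cx,cy,a,l,w,z):
    a=np.radians(a);c,s=np.cos(a),np.sin(a)
    return np.array([[cx+c*i*l/2-s*j*w/2,cy+s*i*l/2+c*j*w/2,z] for i,j in((1,1),(1,-1),(-1,-1),(-1,1))])
x0,y0,S=350,150,7
def big(i,quads):
    im=cv2.resize(np.clip(255*(i[y0:y0+80,x0:x0+57]/255.)**.55,0,255).astype('uint8'),None,fx=S,fy=S,interpolation=cv2.INTER_CUBIC)
    for q,col in quads: cv2.polylines(im,[((proj("side",q)-[x0,y0]+.5)*S).astype('int32')],True,col,1)
    return im
A=big(a,[(corners(.4958,-.1981,7.7,.060,.040,.089),(0,255,255))])
B=big(cv2.imread("pics/side0.png"),[(corners(.4958,-.1981,7.7,.0704,.0504,.085),(0,0,255)),(corners(.4958,-.1981,7.7,.102,.072,.085),(0,255,0))])
cv2.imwrite("pics/al.png",np.hstack([A,B]))
E
```

```text
time_s: 11.05
tcp_pos: [0.4966, -0.1976, 0.2042]
ee_rot: [[0.991, 0.133, -0.0], [0.133, -0.991, -0.0], [-0.0, 0.0, -1.0]]
wrist_force: [0.3, 0.6, -3.4]
gripper_width: 0.459
```

View pics/al.png

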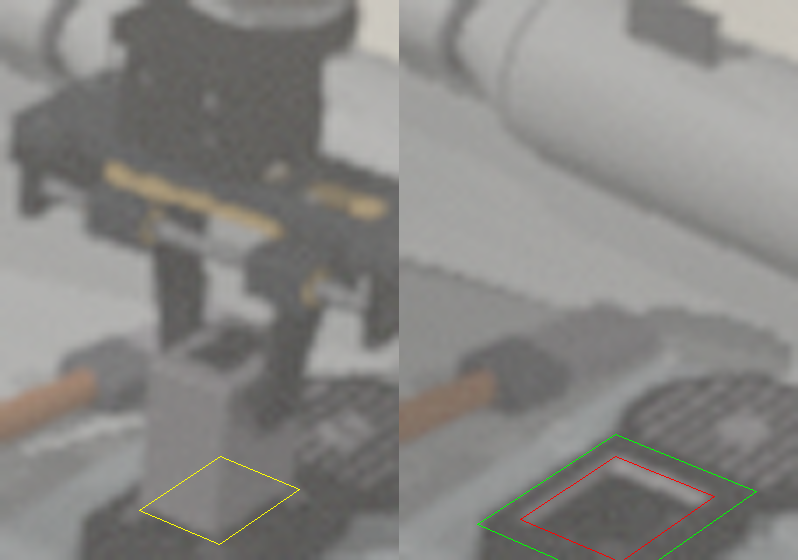

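The mouth outline encloses the bevel and the pack's foot lies on the expected quad within about 1–2 mm, inside the lead-in. I'll lower it in slowly.

```bash
python3 -m inch '[{"hand":1,"slide":[0,0,-0.4],"yaw":0},{"hand":1,"slide":[0,0,-0.8],"yaw":0},{"hand":1,"slide":[0,0,-1.0],"yaw":0},{"hand":1,"slide":[0,0,-1.0],"yaw":0}]'|grep -E 'tcp|wrist|grip'
```

```text
tcp_pos: [0.4962, -0.1977, 0.1941]
wrist_force: [0.0, 0.1, -3.5]
gripper_width: 0.459
```

```bash
python3 -m inch '[{"hand":1,"slide":[0,0,-0.5],"yaw":0},{"hand":1,"slide":[0,0,-1.0],"yaw":0},{"hand":1,"slide":[0,0,-1.0],"yaw":0}]'|grep -E 'tcp|wrist|grip'
```

```text
tcp_pos: [0.4959, -0.1977, 0.1837]
wrist_force: [0.2, -0.2, -4.3]
gripper_width: 0.455
```

```bash
python3 -m inch '[{"hand":1,"slide":[0,0,-0.5],"yaw":0},{"hand":1,"slide":[0,0,-1.0],"yaw":0},{"hand":1,"slide":[0,0,-1.5],"yaw":0},{"hand":1,"slide":[0,0,-2.0],"yaw":0},{"hand":1,"slide":[0,0,-2.0],"yaw":0}]'|grep -E 'tcp|wrist|grip'
```

```text
tcp_pos: [0.496, -0.1977, 0.1638]
wrist_force: [-0.7, -0.8, -3.0]
gripper_width: 0.456
```

```bash
python3 -m inch '[{"hand":1,"slide":[0,0,-0.15],"yaw":0},{"hand":1,"slide":[0,0,-0.25],"yaw":0},{"hand":1,"slide":[0,0,-0.25],"yaw":0}]'|grep -E 'tcp|wrist|grip'
```

```text
tcp_pos: [0.4963, -0.1977, 0.1619]
wrist_force: [-0.2, 0.6, -3.4]
gripper_width: 0.461
```

```bash
python3 -m inch '[{"hand":1,"slide":[0,0,-0.15],"yaw":0},{"hand":1,"slide":[0,0,-0.15],"yaw":0}]'|grep -E 'tcp|wrist|grip'
```

```text
tcp_pos: [0.4966, -0.1977, 0.1612]
wrist_force: [-1.7, 1.5, 2.7]
gripper_width: 0.452
```

On the tray: the force went from −3.4 to +2.7 N at the expected height. I'll release, rise and close the fingers.

```bash
python3 -m inch '[{"hand":0,"slide":[0,0,0],"yaw":0},{"hand":0,"slide":[0,0,0],"yaw":0},{"hand":0,"slide":[0,0,0],"yaw":0},{"hand":0,"slide":[0,0,0],"yaw":0},{"hand":0,"slide":[0,0,0],"yaw":0},{"hand":0,"slide":[0,0,2],"yaw":0},{"hand":0,"slide":[0,0,5],"yaw":0},{"hand":1,"slide":[0,0,5],"yaw":0},{"hand":1,"slide":[0,0,5],"yaw":0},{"hand":1,"slide":[0,0,5],"yaw":0}]'|grep -E 'tcp|wrist|grip'
python3 -m inch '[{"hand":1,"slide":[0,0,0],"yaw":0},{"hand":1,"slide":[0,0,0],"yaw":0},{"hand":1,"slide":[0,0,0],"yaw":0},{"hand":1,"slide":[0,0,0],"yaw":0},{"hand":1,"slide":[0,0,0],"yaw":0},{"hand":1,"slide":[0,0,0],"yaw":0}]'|grep -E 'tcp|wrist|grip'
python3 - <<'E'
from h import *
a=capture("side");cv2.imwrite("pics/s4.png",a)
cv2.imwrite("pics/s4c.png",cv2.resize(np.clip(255*(a[130:235,340:430]/255.)**.55,0,255).astype('uint8'),None,fx=5,fy=5,interpolation=cv2.INTER_CUBIC))
E
```

```text
tcp_pos: [0.4957, -0.1976, 0.2093]
wrist_force: [-0.5, 0.2, 0.3]
gripper_width: 0.744
tcp_pos: [0.4963, -0.1977, 0.2104]
wrist_force: [-0.5, 0.6, -0.4]
gripper_width: 0.063
```

View pics/s4c.png

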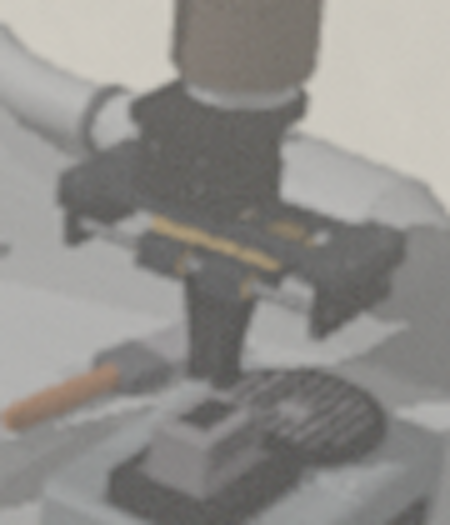

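The pack sits square in the bay, about 30 mm proud of the rim. Now I'll press by feel.

```bash
python3 -m inch '[{"hand":1,"slide":[0,0,-1],"yaw":0},{"hand":1,"slide":[0,0,-2],"yaw":0},{"hand":1,"slide":[0,0,-2.3],"yaw":0},{"hand":1,"slide":[0,0,-2.6],"yaw":0},{"hand":1,"slide":[0,0,-2.9],"yaw":0},{"hand":1,"slide":[0,0,-2.9],"yaw":0}]'|grep -E 'tcp|wrist'
python3 -m inch '[{"hand":1,"slide":[0,0,-0.3],"yaw":0},{"hand":1,"slide":[0,0,-0.6],"yaw":0},{"hand":1,"slide":[0,0,-0.9],"yaw":0},{"hand":1,"slide":[0,0,-1.2],"yaw":0},{"hand":1,"slide":[0,0,-1.4],"yaw":0},{"hand":1,"slide":[0,0,-1.4],"yaw":0}]'|grep -E 'tcp|wrist'
python3 -m inch '[{"hand":1,"slide":[0,0,-0.15],"yaw":0},{"hand":1,"slide":[0,0,-0.3],"yaw":0},{"hand":1,"slide":[0,0,-0.3],"yaw":0}]'|grep -E 'tcp|wrist'
```

```text
tcp_pos: [0.4959, -0.1977, 0.1812]
wrist_force: [-3.5, 1.6, 4.0]
tcp_pos: [0.496, -0.1977, 0.1675]
wrist_force: [-3.3, 1.1, 5.4]
tcp_pos: [0.496, -0.1977, 0.1646]
wrist_force: [-3.2, 0.8, 5.9]
```

```bash
python3 -m inch '[{"hand":1,"slide":[0,0,-0.15],"yaw":0},{"hand":1,"slide":[0,0,-0.2],"yaw":0},{"hand":1,"slide":[0,0,-0.2],"yaw":0}]'|grep -E 'tcp|wrist'
python3 -m inch '[{"hand":1,"slide":[0,0,-0.1],"yaw":0},{"hand":1,"slide":[0,0,-0.1],"yaw":0}]'|grep -E 'tcp|wrist'
```

```text
tcp_pos: [0.496, -0.1977, 0.1627]
wrist_force: [-3.7, 1.1, 5.4]
tcp_pos: [0.496, -0.1978, 0.1618]
wrist_force: [-4.0, 2.1, 6.1]
```

```bash
python3 -m inch '[{"hand":1,"slide":[0,0,-0.1],"yaw":0},{"hand":1,"slide":[0,0,-0.1],"yaw":0}]'|grep -E 'tcp|wrist'
```

```text
tcp_pos: [0.496, -0.1977, 0.1608]
wrist_force: [-3.1, 0.8, 6.6]
```

```bash
python3 -m inch '[{"hand":1,"slide":[0,0,-0.1],"yaw":0},{"hand":1,"slide":[0,0,-0.1],"yaw":0}]'|grep -E 'tcp|wrist'
```

```text
tcp_pos: [0.4959, -0.1978, 0.16]
wrist_force: [-4.1, 1.2, 7.4]
```

```bash
python3 -m inch '[{"hand":1,"slide":[0,0,-0.1],"yaw":0},{"hand":1,"slide":[0,0,-0.1],"yaw":0}]'|grep -E 'tcp|wrist'
```

```text
tcp_pos: [0.496, -0.1979, 0.1596]
wrist_force: [-5.6, 1.4, 10.0]
```

```bash
python3 -m inch '[{"hand":1,"slide":[0,0,-0.1],"yaw":0},{"hand":1,"slide":[0,0,-0.1],"yaw":0}]'|grep -E 'tcp|wrist'
```

```text
tcp_pos: [0.496, -0.1979, 0.1592]
wrist_force: [-5.3, 2.1, 14.5]
```

```bash
python3 -m inch '[{"hand":1,"slide":[0,0,-0.06],"yaw":0},{"hand":1,"slide":[0,0,-0.06],"yaw":0}]'|grep -E 'tcp|wrist'
```

```text
tcp_pos: [0.496, -0.198, 0.1591]
wrist_force: [-6.6, 2.5, 17.1]
```

The stop is at TCP z 0.159, stroke about 27 mm, at 17 N. I'll let it rise slowly and feel where contact ends.

```bash
python3 -m inch '[{"hand":1,"slide":[0,0,0.2],"yaw":0},{"hand":1,"slide":[0,0,0.4],"yaw":0},{"hand":1,"slide":[0,0,0.5],"yaw":0},{"hand":1,"slide":[0,0,0.5],"yaw":0}]'|grep -E 'tcp|wrist'
python3 -m inch '[{"hand":1,"slide":[0,0,0.2],"yaw":0},{"hand":1,"slide":[0,0,0.4],"yaw":0},{"hand":1,"slide":[0,0,0.4],"yaw":0}]'|grep -E 'tcp|wrist'
```

```text
tcp_pos: [0.496, -0.1977, 0.1621]
wrist_force: [-3.8, 0.9, 6.6]
tcp_pos: [0.4971, -0.1978, 0.1658]
wrist_force: [0.4, -0.3, -0.7]
```

Contact ended between 3 and 6.5 mm of rise, so the catch holds. I'll retreat and look.

```bash
python3 -m inch '[{"hand":1,"slide":[0,0,3],"yaw":0},{"hand":1,"slide":[0,0,8],"yaw":0},{"hand":1,"slide":[0,5,13],"yaw":0},{"hand":1,"slide":[-2,11,13],"yaw":0},{"hand":1,"slide":[-4,17,13],"yaw":0},{"hand":1,"slide":[-6,23,13],"yaw":0},{"hand":1,"slide":[-6,23,13],"yaw":0},{"hand":1,"slide":[-6,23,13],"yaw":0}]'
python3 - <<'E'
from h import *
a=capture("side");b=capture("top");cv2.imwrite("pics/s5.png",a);cv2.imwrite("pics/t5.png",b)
f=lambda i,x,y,w,h,s:cv2.resize(np.clip(255*(i[y:y+h,x:x+w]/255.)**.6,0,255).astype('uint8'),None,fx=s,fy=s,interpolation=cv2.INTER_CUBIC)
cv2.imwrite("pics/end.png",np.vstack([np.hstack([f(a,345,165,90,70,4.4444),f(b,345,130,90,70,4.4444)]),np.hstack([cv2.resize(a,(400,250)),cv2.resize(b,(400,250))])]))
E
```

```text
time_s: 20.9
tcp_pos: [0.4366, 0.0328, 0.2958]
ee_rot: [[0.991, 0.134, 0.001], [0.134, -0.991, 0.0], [0.001, -0.0, -1.0]]
wrist_force: [0.2, -0.5, 0.3]
gripper_width: 0.003
```

View pics/end.png

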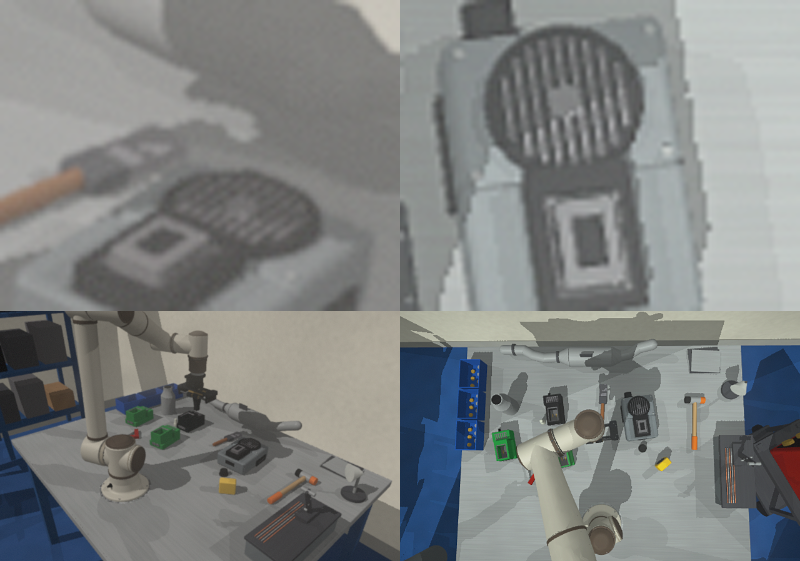

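```bash
python3 -c "
from station import *;print(finish_job())"
```

```text
the job is handed in; nothing more can be done
None
```

The battery pack is in the blower's bay and held down by the catch, and I handed the job in at about 21 s of the 58 s allowed.

- **Charger:** I pressed the pack to the stop (about 15 N). It popped up, confirmed by the steady push on the rising finger and a picture. I then gripped it at 39.8 mm and lifted it out.
- **Blower:** the pack went in without side force and landed on the tray at the expected height. I pressed until the force rose steeply, at about 27 mm stroke and 17 N. It pushed back for the first 3 mm of rise, and contact was gone by about 6.5 mm, which fits the 4–5 mm return of a held catch.
- **Last checks:** the final pictures show the pack low and square in the bay, the charger bay no longer holding it, and no bystander visibly moved. The arm was clear, and the wrist force was about zero.

I could not see the catch pin itself, so the hold rests on the force and height only. None of the checks failed or disagreed.

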